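# Mount a solder reel post in the slotted bench rail

### The arm

A 7-joint arm with a two-finger parallel gripper is mounted at the origin on the work surface. World frame = base frame: x ahead of the robot, y to its left, z up, the work surface at z = 0. Lengths are in mm, angles in degrees, forces in N, time in s.
With the tool pointing down it reaches from about 350 to 900 mm from the base axis. Payload 19.9 kg.
Tool frame: the origin (TCP) lies between the finger pads; the fingertips stand tip_reach ahead of it and the grasp point (between the pads) is the TCP (tip_reach is the distance from the TCP to the fingertips, in mm); z points along the fingers, y is the line along which they close (so a half turn about z gives the same grasp; the last joint's range is limited). The gripper opens to 85 mm and grips with 20 to 120 N. Pads are 22 mm wide; open, the fingers measure 114 mm over their backs; the gripper's body (76 mm by 85 mm) begins 54 mm behind the grasp point. The pads swing forward as they close: fully open they stand 13 mm farther back than shut.
Start: joints at [71.247, 23.915, -0.59, 92.452, 0.269, 63.638, -3.037], TCP at [176.2, -599.631, 250.26] pointing down, gripper open.
Joint ranges: [-161.28, 161.28], [-22.2, 115.67], [-73.04, 71.86], [3.21, 147.25], [-68.34, 248.33], [10.77, 114.83], [-161.83, 161.83]. Speed limits (degrees/s): [108.29, 108.29, 136.94, 136.94, 172.46, 172.46, 172.46].

### API

Orientations are given as a 3x3 rotation matrix whose columns are the frame's x, y, z axes.
In Python, from workcell import * gives the robot as it stands.
- The arm moves only by the shell command python3 -m creep 'ROWS' [FORCE]. ROWS is JSON, a list of rows, each an object with "slide": the shift along the tool's x, y, z each as a share of 0.5 m, from -1 to 1, a list of three; "turn": the turn, a rotation vector about the tool's x, y, z each as a share of 90 degrees, from -1 to 1, a list of three; "claw": the opening, from 0 (shut) to 1 (fully open). In form: [{"slide": [tx, ty, tz], "turn": [ax, ay, az], "claw": claw}, ...]. A call has 1 to 8 rows; each row shifts and turns the commanded pose from where the row before left it, along the tool's axes as they then stand; what a row does not reach is not made up. A row lasts 1/12 s, in which the tool goes at most 41.7 mm and 7.16 degrees, less where a joint would pass 70% of its speed; a pose out of reach is approached as far as the arm can. A call with a number of a shift or a turn outside -1 to 1 is refused whole. A call with a gripper value outside its range is refused whole. The fingers move at their own pace and stop on an object; FORCE is the grip in N (left out, the last holds). Time passes only in rows, so rows that do not move let the fingers close. It gives the time, the measured TCP pose, the force, the opening and the grip force at its end, in the units of the state.
- observe(): the state, without advancing time (a new reading comes with each control period).
- capture(name): name is "scene" or "side" or "wrist"; returns a dict with "color" (420x560x3 uint8, blue, green, red), "K" (3x3 intrinsics, pixels), "eye" and "orientation" of the camera in the world. Camera axes: x right, y up, looking along -z (the intrinsics and any distortion apply to the point x, -y, -z); pixel columns grow to the right and rows downward; lengths in mm; the calibration is good to about 2 mm. A picture is of the moment at which its call begins. There is no depth.
- sign_off(): hands the job in; it is judged then, once.
The state is a dict: "t": time; "joint_pos": joint angles; "dq": joint speeds; "joint_torque": joint torques, N m; "ee_pos": TCP position; "eef_rot": TCP orientation; "force": force on the tool from outside, world axes, zero at the start; "moment": the same for the moment, N m; "finger_gap": opening from 0.0 (shut) to 1.0 (fully open); "finger_force": force on a finger pad.
Only numpy, scipy, OpenCV 4.12 (cv2) and the standard library are available. Lean on these libraries where they do the work, as an engineer would, in place of code of your own. Each camera call takes 0.05 s, during which the arm holds its last target. There are 200 camera calls.

### The job

Lower the T-foot of the orange reel post lengthwise through the slot of the aluminium rail at the yellow mark until its collar sits on the rail, then turn it a quarter turn, either way, so that the foot lies square across under the lips. Then gently lower the white solder reel over the post until it rests on the collar (do not drop it), let go, and leave the blue reel and the other things on the bench where they are.

Things in the scene. Friction and masses are not known exactly. Their poses are not given: they have to be found in the camera images.
- post_grip (a point): Centre of the orange grip of the loose T-foot post (120 g): an upright blade 22 long (own x), 10 thick (own y), 48 high (own z). Under it in one piece: steel collar disc, diameter 40, 6 thick, its top 24 below this point; neck, diameter 12, 7 long; then the T-foot. Starts upright in the storage block. Pinch it across its 10 mm thickness to lift and turn it.
- post_foot (a point): Centre of the post's T-foot, a steel bar 34 long (own x, the same way as the blade) x 17 wide (own y) x 7 thick. This point is 40.5 below point post_grip; the foot's top is 7 below the collar's underside.
- block: Fixed blue storage block 90 (own x) x 60 (own y) x 20 high, origin at the centre of its underside. The post's foot stands in a pocket at its middle, 39 x 22 and 10 deep, so the foot's underside is 10 above the bench and the collar clears the block by 4. Lift the post straight up.
- rail: Fixed aluminium channel 220 long (own y) x 46 wide (own x) x 30 high, origin at its underside's centre. Along its top a slot 22 wide between two lips 12 wide, 3 thick; below them 41 wide inside, 24 deep to the floor. Black end caps. Steel mounting feet stick out 20 at the sides, 4 high. A black clamp 40 x 26 x 20 high is fixed on top at own y = -85.
- rail_mark (a point): Marked place: mid-slot, at the lips' top (30 above the bench), axes as the rail: y along the slot, x across, z up. A yellow stripe 8 wide crosses lips and sides here, at own y = +30 of the rail. The post goes here: foot in with its length along y, locked with its length along x. Seated, collar on the lips, post_grip is 30 above this point and the foot's top 4 below the lips.
- reel_mid (a point): Centre, half-way up, of the loose white-flanged reel of grey solder: flanges 56 diameter, 6 thick, winding 51 diameter, 44 high, bore of diameter 32 right through along own z, 220 g. Stands upright on the bench. Resting on the collar of the mounted post, this centre is 28 above the lips' top (2 below post_grip) and the blade's top stands 4 proud of the reel.
- blue_reel_mid (a point): Centre of the other reel, same sizes, with blue flanges and copper-coloured wire. Leave it alone.
- bottle: White plastic bottle, 56 diameter, 100 high, origin at the centre of its base. Leave it alone.
- jar: Small amber flux jar, 44 diameter, 45 high, origin at the centre of its base. Leave it alone.
- tape: Yellow tape roll lying flat, 68 outer diameter, 40 inner, 18 high, origin at the centre of its underside. Leave it alone.
- pump: Blue and yellow desoldering pump lying along its own x, 220 long, 22 thick, origin at mid-underside. Leave it alone.
- driver: Red-handled screwdriver lying along its own x, origin at its underside. Leave it alone.
- tweezers: Dark steel tweezers lying along their own x, 140 long, 7 high, origin at the underside. Leave them alone.
Things that resemble listed ones, but are neither listed nor needed, are in the scene too. Leave any green look-alike of the rail alone. Leave any pink look-alike of the part that bears reel_mid alone.

How it is judged:
By the outcome, as a careful person would: the job done as asked, in the order asked, and still so for the second after the job is handed in, with the robot touching nothing.
It also fails if it takes over 64 s, if anything falls off the work surface, if the arm or the gripper's body presses on something with over 40 N, if the wrist force passes 120 N, or if a joint passes its speed limit or range.

## Working session

There is one attempt and no reset: what is moved stays moved. The work goes in short steps, Python scripts to look and compute and a shell command to move; the robot and the scene stay as the last step left them, time stands still between calls to the robot, and variables do not carry over. Pictures are saved under pics/ and viewed, at most 10 in all, crops included, and the job is handed in when it is done.

```bash
ls; mkdir -p pics; cat > h.py <<'E'
from workcell import *
import numpy as np, cv2
def cap(n,f=None):
    c=capture(n)
    if f: cv2.imwrite('pics/'+f,c['color'])
    return c
def ray(c,u,v):
    K=np.array(c['K']);p=np.linalg.solve(K,[u,v,1.]);d=np.array(c['orientation'])@[p[0],-p[1],-p[2]]
    return np.array(c['eye'],float),d/np.linalg.norm(d)
def plane(c,u,v,z):
    e,d=ray(c,u,v);return e+d*(z-e[2])/d[2]
def proj(c,P):
    q=np.array(c['orientation']).T@(np.array(P,float)-c['eye']);q=np.array(c['K'])@[q[0],-q[1],-q[2]];return q[:2]/q[2]
E
python3 - <<'E'
from h import *
import pickle
D={n:cap(n) for n in('scene','side','wrist')}
pickle.dump(D,open('d0.pkl','wb'))
cv2.imwrite('pics/scene0.png',cv2.resize(D['scene']['color'],(800,600)));cv2.imwrite('pics/side0.png',cv2.resize(D['side']['color'],(800,600)))
for n in D: print(n,D[n]['eye'],np.round(D[n]['orientation'],2).tolist(),[k for k in D[n]],np.array(D[n]['K'])[0,0])
o=observe();print(o)
E
```

```text
pics
scene [1072.29262845  573.46606122  813.29982319] [[-0.75, -0.43, 0.5], [0.66, -0.51, 0.55], [0.02, 0.74, 0.67]] ['color', 'K', 'eye', 'orientation'] 492.42893698021874
side [ 251.90627216 -624.21414918  734.33434457] [[0.92, 0.28, -0.29], [-0.4, 0.65, -0.64], [0.02, 0.7, 0.71]] ['color', 'K', 'eye', 'orientation'] 413.83059191598534
wrist [ 252.67040199 -576.90556742  373.04353473] [[0.28, 0.91, 0.3], [-0.96, 0.27, 0.09], [-0.0, -0.31, 0.95]] ['color', 'K', 'eye', 'orientation'] 302.02050861554284
{'t': 0.15, 'joint_pos': array([71.24838542, 23.94206993, -0.58987976, 92.47590718,  0.27001821,
       63.63813049, -3.0358248 ]), 'dq': array([-0.02130101, -0.04060712, -0.01853592, -0.04540892, -0.02300961,
       -0.08968167, -0.12692307]), 'joint_torque': array([ 1.13337377e-03, -8.64748263e+01,  6.79312348e-01, -4.35052872e+01,
        1.92263117e-02,  5.84252222e-03,  8.87478814e-05]), 'ee_pos': array([ 176.11061696, -599.42761327,  249.79588339]), 'eef_rot': array([[ 9.59436833e-01,  2.81923457e-01, -3.57743988e-04],
       [ 2.81923668e-01, -9.59436428e-01,  8.86783231e-04],
       [-9.32276195e-05, -9.51668992e-04, -9.99999543e-01]]), 'force': array([-0.53711206,  0.31164526, -0.09981744]), 'moment': array([-0.0326138, -0.015731 ,  0.0516278]), 'finger_force': 0.0, 'finger_gap': 0.9983159953027111}
```

View pics/scene0.png

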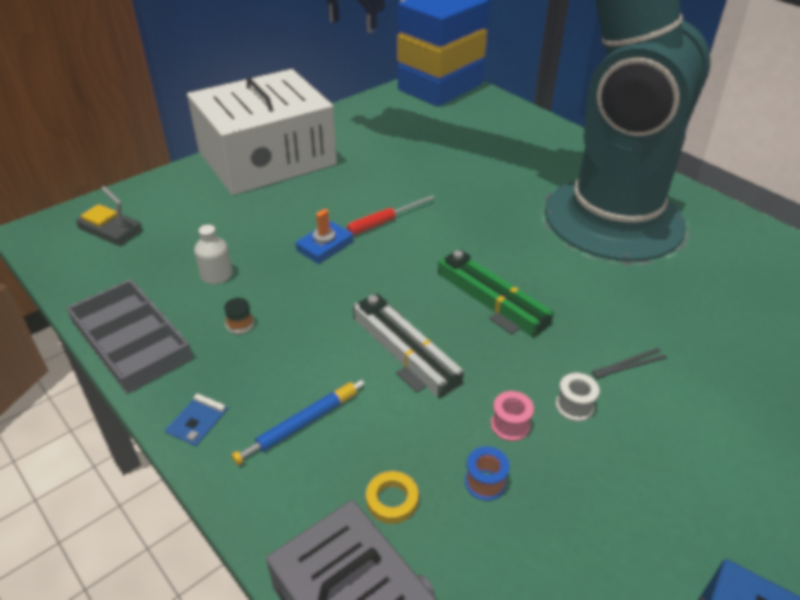

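View pics/side0.png

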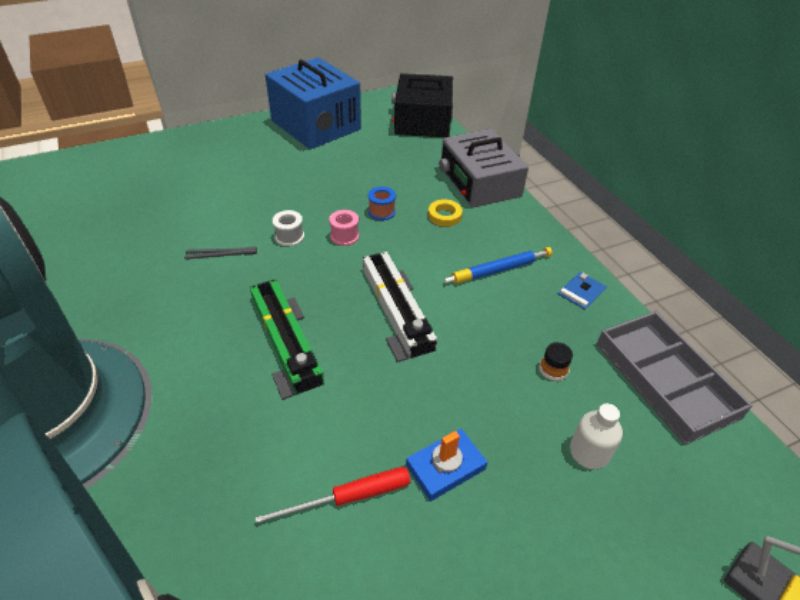

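Scene (800×600): the orange post stands in the blue block at (323,225). The aluminium rail with its yellow mark is at about (418,348), and the white reel is at (578,393). 

Possible look-alikes:
- **Rail:** the green one at (495,290), rejected by colour.
- **Reel:** pink at (513,413) and blue at (488,470), both rejected by colour. The tape at (392,495) is not a reel.
- **Post:** nothing else is orange and upright. The jar at (238,318) is amber but round.

In the side view the post is at (449,447), the rail mark at (391,283) and the white reel at (288,226).

```bash
python3 - <<'E'
from h import *
import pickle
D=pickle.load(open('d0.pkl','rb'))
s=D['side'];k=.7
P=lambda c,u,v,z:np.round(plane(c,u*k,v*k,z)[:2],1)
print('post top side',P(s,450,434,78),'scene',P(D['scene'],323,211,78))
b=[P(s,*q,20) for q in[(408,463),(460,432),(486,463),(433,490)]];print('block',b,np.mean(b,0))
print('mark',P(s,391,283,30),'scene',P(D['scene'],418,348,30))
for q in[(372,256),(411,346),(390,252),(430,340)]:print('rail',P(s,*q,30))
print('reel',P(s,288,219,44),P(D['scene'],579,388,44))
im=s['color']
cv2.imwrite('pics/crop.png',np.hstack([cv2.resize(im[a:a+70,b:b+70],(380,380),interpolation=2) for a,b in((285,275),(130,170))]))
w=cv2.resize(D['wrist']['color'],(560,420))
cv2.imwrite('pics/w0.png',w)
E
```

```text
post top side [ 493.1 -293.5] scene [ 488.9 -295.1]
block [array([ 442.7, -281.1]), array([ 528.6, -267. ]), array([ 537.8, -322. ]), array([ 456.1, -328. ])] [ 491.3   -299.525]
mark [555.8  30.2] scene [555.1  33.5]
rail [552.5 106.5]
rail [ 527.9 -108.8]
rail [586.5 104. ]
rail [ 560.3 -109.4]
reel [441.7 248.4] [442.3 252. ]
```

View pics/crop.png

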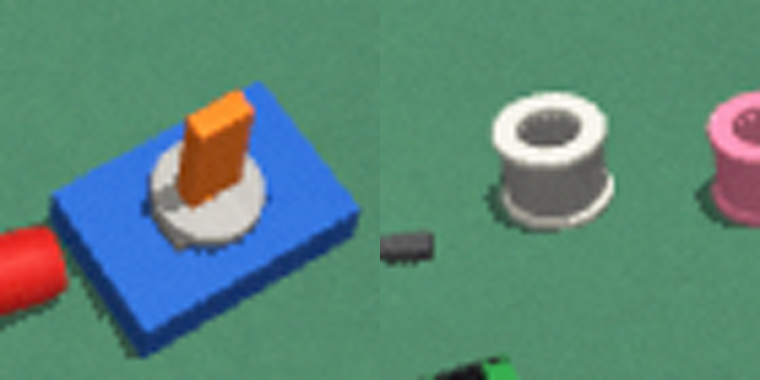

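The crop confirms both targets: an orange blade with a steel collar in the blue block, and a white-flanged reel with grey winding beside the pink one. I'm moving above the post now.

```bash
python3 -m creep '[{"slide":[0.0484,-0.0252,0.008],"turn":[0,0,0],"claw":1},{"slide":[0.0484,-0.0252,0.008],"turn":[0,0,0],"claw":1},{"slide":[0.0484,-0.0252,0.008],"turn":[0,0,0],"claw":1},{"slide":[0.0484,-0.0252,0.008],"turn":[0,0,0],"claw":1},{"slide":[0.0484,-0.0252,0.008],"turn":[0,0,0],"claw":1},{"slide":[0.0484,-0.0252,0.008],"turn":[0,0,0],"claw":1},{"slide":[0.0484,-0.0252,0.008],"turn":[0,0,0],"claw":1},{"slide":[0.0484,-0.0252,0.008],"turn":[0,0,0],"claw":1}]' 40
python3 -m creep '[{"slide":[0.0484,-0.0252,0.008],"turn":[0,0,0],"claw":1},{"slide":[0.0484,-0.0252,0.008],"turn":[0,0,0],"claw":1},{"slide":[0.0484,-0.0252,0.008],"turn":[0,0,0],"claw":1},{"slide":[0.0484,-0.0252,0.008],"turn":[0,0,0],"claw":1},{"slide":[0.0484,-0.0252,0.008],"turn":[0,0,0],"claw":1},{"slide":[0.0484,-0.0252,0.008],"turn":[0,0,0],"claw":1},{"slide":[0.0484,-0.0252,0.008],"turn":[0,0,0.046],"claw":1},{"slide":[0.0484,-0.0252,0.008],"turn":[0,0,0.046],"claw":1}]'
python3 -m creep '[{"slide":[0,0,0],"turn":[0,0,0],"claw":1},{"slide":[0,0,0],"turn":[0,0,0],"claw":1}]'
python3 - <<'E'
from h import *
c=cap('wrist','w1.png')
import pickle;pickle.dump(c,open('w1.pkl','wb'))
hsv=cv2.cvtColor(c['color'],cv2.COLOR_BGR2HSV)
m=cv2.inRange(hsv,(5,150,120),(18,255,255));mb=cv2.inRange(hsv,(105,150,90),(125,255,255))
for n,mm in(('or',m),('bl',mb)):
    cs,_=cv2.findContours(mm,0,2);q=max(cs,key=cv2.contourArea);print(n,cv2.contourArea(q),cv2.minAreaRect(q),cv2.approxPolyDP(cv2.convexHull(q),4,True).reshape(-1,2).tolist())
E
```

```text
t: 0.82
ee_pos: [334.3, -447.2, 218.0]
eef_rot: [[0.959, 0.282, -0.0], [0.282, -0.959, 0.0], [-0.0, -0.0, -1.0]]
force: [0.9, -0.9, 0.1]
finger_gap: 0.998
finger_force: 0.0
t: 1.48
ee_pos: [492.7, -297.3, 185.9]
eef_rot: [[0.99, 0.138, -0.0], [0.138, -0.99, 0.0], [-0.0, -0.0, -1.0]]
force: [0.2, -0.2, 0.6]
finger_gap: 0.998
finger_force: 0.0
t: 1.65
ee_pos: [492.9, -297.1, 185.8]
eef_rot: [[0.99, 0.144, -0.001], [0.144, -0.99, 0.001], [-0.001, -0.001, -1.0]]
force: [0.3, -0.9, -0.0]
finger_gap: 0.999
finger_force: 0.0
or 225.5 ((281.5, 207.0), (38.0, 11.0), 90.0) [[286, 188], [286, 225], [276, 225], [277, 189]]
bl 5225.0 ((282.0, 191.5), (89.0, 62.0), 90.0) [[312, 148], [309, 236], [252, 235], [251, 149]]
```

View pics/w1.png

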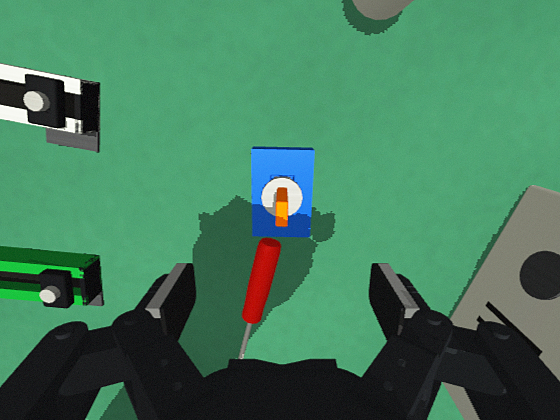

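The wrist view shows the post in the blue block: the block's corners run (252,148) to (312,236) and the blade top is near (282,213). The red driver is just behind it.

```bash
python3 - <<'E'
from h import *
import pickle
c=pickle.load(open('w1.pkl','rb'))
hsv=cv2.cvtColor(c['color'],cv2.COLOR_BGR2HSV)
m=cv2.inRange(hsv,(5,150,225),(22,255,255));cs,_=cv2.findContours(m,0,2);q=max(cs,key=cv2.contourArea)
W=np.array([plane(c,*p[0],78)[:2] for p in q]).astype(np.float32);r=cv2.minAreaRect(W);print('top',r)
bl=[plane(c,u,v,20)[:2] for u,v in[(312,149),(309,236),(252,235),(252,149)]]
print(np.round(bl,1),np.mean(bl,0))
for a,b in((0,1),(3,2)):d=bl[a]-bl[b];print(np.degrees(np.arctan2(d[1],d[0])),np.hypot(*d))
# collar disc, grey
m=cv2.inRange(hsv,(0,0,90),(180,60,255));m[:160]=0;m[230:]=0;m[:,:255]=0;m[:,308:]=0
cs,_=cv2.findContours(m,0,2);q=max(cs,key=cv2.contourArea);(u,v),rr=cv2.minEnclosingCircle(q);print('collar',plane(c,u,v,30),rr)
o=observe();print(np.round(o['ee_pos'],1))
E
```

```text
top ((491.93023681640625, -296.7217102050781), (20.604154586791992, 8.968799591064453), 7.891260623931885)
[[ 539.7 -318.9]
 [ 451.1 -331.4]
 [ 443.7 -272.6]
 [ 531.6 -262.6]] [ 491.52945326 -296.35800608]
8.008227970766484 89.52441941867875
6.4834679781811175 88.44625252246233
collar [ 492.44076259 -296.52460812   30.        ] 20.581918716430664
[ 492.  -298.4  186. ]
```

```bash
python3 -c "
import workcell;print([k for k in dir(workcell) if k[0]!='_'],getattr(workcell,'tip_reach',None))"
python3 -m creep '[{"slide":[0,-0.002,0.032],"turn":[0,0,0],"claw":1},{"slide":[0,0,0.032],"turn":[0,0,0],"claw":1},{"slide":[0,0,0.032],"turn":[0,0,0],"claw":1},{"slide":[0,0,0.032],"turn":[0,0,0],"claw":1},{"slide":[0,0,0.032],"turn":[0,0,0],"claw":1},{"slide":[0,0,0.032],"turn":[0,0,0],"claw":1},{"slide":[0,0,0.032],"turn":[0,0,0],"claw":1},{"slide":[0,0,0.030],"turn":[0,0,0],"claw":0.6}]' 50
python3 -m creep '[{"slide":[0,0,0],"turn":[0,0,0],"claw":0},{"slide":[0,0,0],"turn":[0,0,0],"claw":0},{"slide":[0,0,0],"turn":[0,0,0],"claw":0},{"slide":[0,0,0],"turn":[0,0,0],"claw":0},{"slide":[0,0,0],"turn":[0,0,0],"claw":0},{"slide":[0,0,0],"turn":[0,0,0],"claw":0},{"slide":[0,0,0],"turn":[0,0,0],"claw":0},{"slide":[0,0,0],"turn":[0,0,0],"claw":0}]'
```

```text
['PlanningError', 'capture', 'observe', 'sign_off', 'tip_reach'] 19.0
t: 2.37
ee_pos: [491.0, -298.8, 58.6]
eef_rot: [[0.99, 0.14, -0.0], [0.14, -0.99, -0.0], [-0.0, 0.0, -1.0]]
force: [0.0, 0.4, -0.3]
finger_gap: 0.882
finger_force: 0.0
t: 3.03
ee_pos: [492.4, -297.8, 60.1]
eef_rot: [[0.99, 0.141, 0.001], [0.141, -0.99, -0.001], [0.001, 0.001, -1.0]]
force: [-0.6, -0.9, 8.1]
finger_gap: 0.106
finger_force: 52.2
```

```bash
python3 -m creep '[{"slide":[0,0,-0.02],"turn":[0,0,0],"claw":0},{"slide":[0,0,-0.04],"turn":[0,0,0],"claw":0},{"slide":[0,0,-0.04],"turn":[0,0,0],"claw":0},{"slide":[0,0,-0.04],"turn":[0,0,0],"claw":0},{"slide":[0,0,-0.04],"turn":[0,0,0],"claw":0},{"slide":[0,0,-0.04],"turn":[0,0,0],"claw":0},{"slide":[0.0186,-0.0513,0],"turn":[0,0,0],"claw":0},{"slide":[0.0186,-0.0513,0],"turn":[0,0,0],"claw":0}]'
python3 -m creep '[{"slide":[0.0186,-0.0513,0],"turn":[0,0,0],"claw":0},{"slide":[0.0186,-0.0513,0],"turn":[0,0,0],"claw":0},{"slide":[0.0186,-0.0513,0],"turn":[0,0,0],"claw":0},{"slide":[0.0186,-0.0513,0],"turn":[0,0,0],"claw":0},{"slide":[0.0186,-0.0513,0],"turn":[0,0,0],"claw":0},{"slide":[0.0186,-0.0513,0],"turn":[0,0,0],"claw":0},{"slide":[0.0186,-0.0513,0],"turn":[0,0,0],"claw":0},{"slide":[0.0186,-0.0513,0],"turn":[0,0,0],"claw":0}]'
python3 -m creep '[{"slide":[0,0,0],"turn":[0,0,-0.07],"claw":0},{"slide":[0,0,0],"turn":[0,0,-0.07],"claw":0},{"slide":[0,0,0],"turn":[0,0,-0.07],"claw":0},{"slide":[0,0,0],"turn":[0,0,-0.07],"claw":0},{"slide":[0,0,0],"turn":[0,0,-0.07],"claw":0},{"slide":[0,0,0],"turn":[0,0,-0.07],"claw":0},{"slide":[0,0,0],"turn":[0,0,-0.07],"claw":0},{"slide":[0,0,0],"turn":[0,0,-0.07],"claw":0}]'
python3 -m creep '[{"slide":[0,0,0],"turn":[0,0,-0.07],"claw":0},{"slide":[0,0,0],"turn":[0,0,-0.07],"claw":0},{"slide":[0,0,0],"turn":[0,0,-0.07],"claw":0},{"slide":[0,0,0],"turn":[0,0,-0.07],"claw":0},{"slide":[0,0,0],"turn":[0,0,0],"claw":0},{"slide":[0,0,0],"turn":[0,0,0],"claw":0}]'
python3 - <<'E'
from h import *
c=cap('wrist','w2.png')
import pickle;pickle.dump(c,open('w2.pkl','wb'))
o=observe();print(np.round(o['ee_pos'],1),np.round(o['joint_pos']),o['force'])
hsv=cv2.cvtColor(c['color'],cv2.COLOR_BGR2HSV)
m=cv2.inRange(hsv,(20,120,120),(35,255,255))
for q in cv2.findContours(m,0,2)[0]:
  if cv2.contourArea(q)>15:print(cv2.contourArea(q),cv2.boundingRect(q),plane(c,*cv2.minAreaRect(q)[0],30))
E
```

```text
t: 3.7
ee_pos: [503.3, -244.9, 171.2]
eef_rot: [[0.99, 0.138, 0.002], [0.138, -0.99, -0.002], [0.002, 0.002, -1.0]]
force: [0.6, 0.0, -2.6]
finger_gap: 0.107
finger_force: 50.7
t: 4.37
ee_pos: [548.0, -29.1, 170.1]
eef_rot: [[0.99, 0.141, 0.0], [0.141, -0.99, -0.0], [0.0, 0.0, -1.0]]
force: [0.4, -0.6, -1.6]
finger_gap: 0.106
finger_force: 50.7
t: 5.03
ee_pos: [547.9, -30.5, 170.0]
eef_rot: [[0.518, 0.856, 0.0], [0.856, -0.518, -0.0], [-0.0, 0.0, -1.0]]
force: [0.3, -0.2, -2.0]
finger_gap: 0.113
finger_force: 50.7
t: 5.53
ee_pos: [547.9, -30.7, 169.7]
eef_rot: [[0.113, 0.994, 0.0], [0.994, -0.113, -0.0], [-0.0, 0.0, -1.0]]
force: [0.5, -0.1, -1.8]
finger_gap: 0.116
finger_force: 50.7
[547.9 -30.7 169.6] [ 24.  24. -30. 107.  15.  53. -19.] [-0.40045284  0.06449018 -2.16793078]
122.5 (26, 148, 18, 11) [340.3314372   35.97221008  30.        ]
269.5 (63, 139, 36, 14) [382.11998321  37.65782981  30.        ]
117.0 (252, 128, 16, 10) [536.31862581  31.12244874  30.        ]
114.5 (292, 125, 16, 10) [570.25764043  29.71817947  30.        ]
833.5 (407, 116, 43, 26) [678.00066047  18.30172103  30.        ]
```

View pics/w2.png

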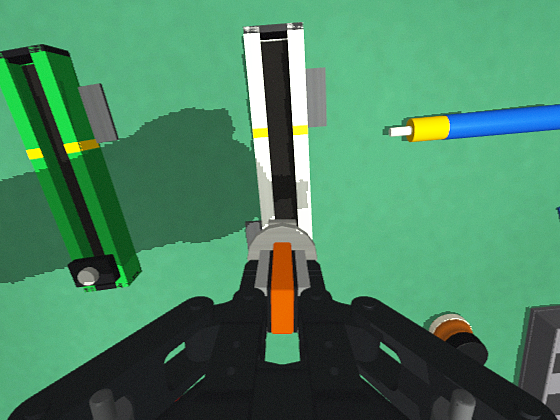

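The view shows the slot running up from the held post, with its yellow stripes at (260,133) and (300,130). The post is held straight, with its blade top near (283,310).

```bash
python3 - <<'E'
from h import *
import pickle
c=pickle.load(open('w2.pkl','rb'));g=cv2.cvtColor(c['color'],cv2.COLOR_BGR2GRAY)
L=[];R=[]
for v in range(60,175,5):
    mid=276+int((v-60)*.06); row=g[v]<110
    a=mid
    while row[a]:a-=1
    b=mid
    while row[b]:b+=1
    L.append(plane(c,a+.5,v,30)[:2]);R.append(plane(c,b-.5,v,30)[:2])
for n,A in(('L',L),('R',R)):
    A=np.array(A,np.float32);vx,vy,x,y=cv2.fitLine(A,cv2.DIST_HUBER,0,.01,.01).ravel();s=np.sign(vy)
    print(n,np.degrees(np.arctan2(s*vy,s*vx)),'x at y=30',x+(30.4-y)*vx/vy)
hsv=cv2.cvtColor(c['color'],cv2.COLOR_BGR2HSV)
m=cv2.inRange(hsv,(5,150,225),(22,255,255));q=max(cv2.findContours(m,0,2)[0],key=cv2.contourArea)
W=np.array([plane(c,*p[0],188)[:2] for p in q]).astype(np.float32);print('blade top',cv2.minAreaRect(W))
E
```

```text
L 87.4482 x at y=30 543.17426
R 87.41854 x at y=30 564.1108
blade top ((548.3255004882812, -31.0849609375), (21.02903175354004, 8.444469451904297), 83.44208526611328)
```

```bash
python3 - <<'E'
from h import *
import pickle
D=pickle.load(open('d0.pkl','rb'))
for n in('side','scene'):
    c=D[n]
    for th in(87.4,83.3):
        t=np.radians(th);u=np.array([np.cos(t),np.sin(t)]);x=np.array([u[1],-u[0]])
        print(n,th,[np.round(proj(c,[*(np.array([553.6,30.3])+s*u),30]),1).tolist() for s in(70,0,-60)])
    im=c['color']; p=proj(c,[553,20,30]).astype(int)
    a=im[p[1]-60:p[1]+60,p[0]-75:p[0]+75].copy();print(p[1]-60,p[0]-75)
    cv2.imwrite(f'pics/r_{n}.png',cv2.resize(a,None,fx=3,fy=3,interpolation=cv2.INTER_CUBIC))
cv2.imwrite('pics/r.png',np.hstack([cv2.resize(cv2.imread(f'pics/r_{n}.png'),(400,320)) for n in('side','scene')]))
c=pickle.load(open('w2.pkl','rb'));print([np.round(proj(c,[553.6+s*.1173*0+s*0.0454,30.3+s,30])).tolist() for s in(70,0,-20)],c['K'],c['eye'],np.round(c['orientation'],3).tolist())
E
```

```text
side 87.4 [[262.9, 180.3], [272.9, 198.3], [282.1, 215.2]]
side 83.3 [[264.8, 179.9], [272.9, 198.3], [280.4, 215.6]]
141 199
scene 87.4 [[313.2, 261.3], [292.1, 242.5], [275.3, 227.4]]
scene 83.3 [[311.3, 262.4], [292.1, 242.5], [276.8, 226.6]]
179 214
[[273.0, 38.0], [280.0, 131.0], [281.0, 155.0]] [[302.02050862   0.         281.97884741]
 [  0.         302.02050862 206.62055236]
 [  0.           0.           1.        ]] [557.36987352  48.30782594 293.01484922] [[0.993, 0.108, 0.035], [-0.114, 0.945, 0.307], [0.0, -0.309, 0.951]]
```

View pics/r.png

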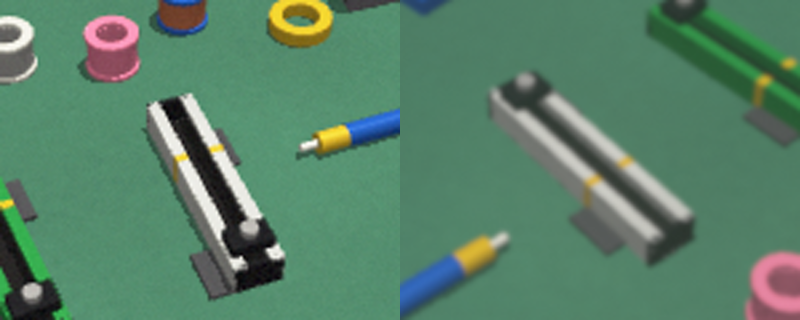

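```bash
python3 - <<'E'
from h import *
import pickle
D=pickle.load(open('d0.pkl','rb'))
def run(c,rows,mid,thr):
    g=cv2.cvtColor(c['color'],cv2.COLOR_BGR2GRAY).astype(float);E=[[],[]]
    for v in rows:
        m=int(round(mid(v)))
        for k,s in((0,-1),(1,1)):
            a=m
            while g[v,a]<thr:a+=s
            f=(thr-g[v,a-s])/(g[v,a]-g[v,a-s]);E[k].append((a-s+s*f,v))
    for A in E:
        W=np.array([plane(c,u,v,30)[:2] for u,v in A],np.float32)
        vx,vy,x,y=cv2.fitLine(W,cv2.DIST_HUBER,0,.01,.01).ravel();s=np.sign(vy)
        r=(W-[x,y])@[-vy,vx];print(round(float(np.degrees(np.arctan2(s*vy,s*vx))),2),'x@30',x+(30.4-y)*vx/vy,'res',np.abs(r).max(),W[:,1].min(),W[:,1].max())
run(D['side'],range(184,214),lambda v:264.6+(v-179.6)*.462,110)
print('scene');run(D['scene'],range(228,256),lambda v:274+(v-222)*.92,100)
print('wrist');w=pickle.load(open('w2.pkl','rb'));run(w,range(60,160,4),lambda v:277+(v-60)*.055,110)
g=cv2.cvtColor(w['color'],cv2.COLOR_BGR2GRAY)
for v in(50,130,200):print(v,g[v,240:312:1].tolist())
E
```

```text
87.5 x@30 544.3517 res 0.8225158 -18.261387 89.14946
87.46 x@30 564.331 res 0.8054755 -26.738361 80.87207
scene
87.33 x@30 562.8233 res 14.692519 -22.65534 69.73293
87.4 x@30 548.7278 res 0.39447266 -23.082125 81.27125
wrist
87.5 x@30 543.17975 res 0.24829154 10.433046 86.25891
87.33 x@30 564.0139 res 0.21062547 8.071216 83.85995
50 [149, 149, 156, 114, 110, 255, 255, 255, 255, 254, 255, 255, 255, 255, 255, 255, 255, 255, 255, 255, 255, 81, 28, 40, 41, 41, 38, 41, 43, 40, 44, 42, 40, 39, 44, 38, 40, 43, 42, 40, 38, 43, 36, 26, 26, 21, 15, 0, 247, 255, 255, 255, 255, 255, 255, 255, 255, 255, 255, 255, 255, 255, 255, 255, 212, 140, 153, 154, 155, 157, 156, 157]
130 [146, 147, 150, 148, 153, 152, 149, 151, 150, 154, 120, 65, 163, 230, 226, 225, 226, 226, 227, 227, 226, 228, 228, 228, 228, 228, 227, 206, 13, 33, 33, 42, 41, 37, 37, 42, 40, 42, 39, 44, 37, 40, 38, 42, 40, 40, 43, 35, 21, 22, 28, 15, 47, 230, 230, 230, 230, 230, 229, 229, 230, 230, 229, 230, 230, 230, 229, 236, 169, 147, 148, 149]
200 [88, 91, 87, 87, 86, 90, 89, 85, 87, 89, 88, 92, 88, 91, 88, 87, 91, 91, 77, 121, 178, 196, 191, 193, 193, 199, 198, 198, 198, 197, 194, 202, 172, 85, 11, 22, 19, 34, 40, 44, 37, 42, 40, 41, 43, 42, 42, 33, 42, 42, 42, 32, 21, 20, 21, 16, 32, 161, 203, 192, 194, 190, 196, 196, 199, 197, 184, 255, 255, 255, 254, 139]
```

```bash
python3 -m creep '[{"slide":[0.0308,-0.0006,0],"turn":[0,0,0],"claw":0},{"slide":[0.0308,-0.0006,0],"turn":[0,0,0],"claw":0},{"slide":[0.0308,-0.0006,0],"turn":[0,0,0],"claw":0},{"slide":[0.0308,-0.0006,0],"turn":[0,0,-0.043],"claw":0},{"slide":[0,0,0.04],"turn":[0,0,0],"claw":0},{"slide":[0,0,0.04],"turn":[0,0,0],"claw":0},{"slide":[0,0,0.04],"turn":[0,0,0],"claw":0},{"slide":[0,0,0.04],"turn":[0,0,0],"claw":0}]'
python3 -m creep '[{"slide":[0,0,0],"turn":[0,0,0],"claw":0},{"slide":[0,0,0],"turn":[0,0,0],"claw":0},{"slide":[0,0,0],"turn":[0,0,0],"claw":0}]'
python3 - <<'E'
from h import *
p=np.array([observe()['ee_pos']]);print(p,np.degrees(np.arctan2(*observe()['eef_rot'][[1,0],0])))
s=cap('side');c=cap('scene')
hs=[]
for cc in(s,c):
    q=proj(cc,[554,30,60]).astype(int);a=cc['color'][q[1]-40:q[1]+35,q[0]-50:q[0]+50];hs.append(cv2.resize(a,(400,300),interpolation=2))
cv2.imwrite('pics/chk1.png',np.hstack(hs))
E
```

```text
t: 6.25
ee_pos: [553.6, 30.9, 88.7]
eef_rot: [[0.046, 0.999, 0.0], [0.999, -0.046, -0.0], [-0.0, 0.0, -1.0]]
force: [1.0, -0.4, -2.0]
finger_gap: 0.112
finger_force: 50.8
t: 6.5
ee_pos: [554.1, 31.1, 90.4]
eef_rot: [[0.044, 0.999, 0.001], [0.999, -0.044, 0.0], [0.0, 0.001, -1.0]]
force: [-0.3, -0.9, -1.1]
finger_gap: 0.111
finger_force: 50.5
[[554.05350556  31.11156771  90.43252271]] 87.49793055105961
```

View pics/chk1.png

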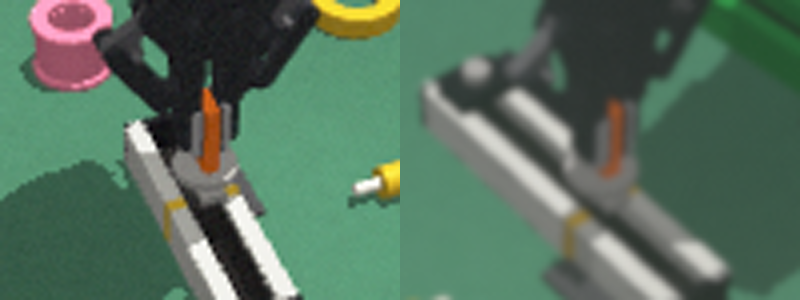

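The foot hangs over the slot at the yellow stripes and is lined up. I'm lowering it now.

```bash
python3 -m creep '[{"slide":[0,0,0.01],"turn":[0,0,0],"claw":0},{"slide":[0,0,0.01],"turn":[0,0,0],"claw":0},{"slide":[0,0,0.01],"turn":[0,0,0],"claw":0},{"slide":[0,0,0.006],"turn":[0,0,0],"claw":0},{"slide":[0,0,0.004],"turn":[0,0,0],"claw":0},{"slide":[0,0,0],"turn":[0,0,0],"claw":0},{"slide":[0,0,0],"turn":[0,0,0],"claw":0}]'
python3 -m creep '[{"slide":[0,0,0.004],"turn":[0,0,0],"claw":0},{"slide":[0,0,0.004],"turn":[0,0,0],"claw":0},{"slide":[0,0,0],"turn":[0,0,0],"claw":0},{"slide":[0,0,0],"turn":[0,0,0],"claw":0}]'
```

```text
t: 7.18
ee_pos: [553.5, 31.0, 69.2]
eef_rot: [[0.042, 0.999, -0.0], [0.999, -0.042, 0.0], [0.0, -0.0, -1.0]]
force: [-0.2, 0.5, -1.2]
finger_gap: 0.107
finger_force: 50.6
t: 7.52
ee_pos: [553.8, 30.9, 66.1]
eef_rot: [[0.042, 0.999, 0.001], [0.999, -0.042, -0.0], [-0.0, 0.001, -1.0]]
force: [-5.7, -0.7, 15.8]
finger_gap: 0.108
finger_force: 53.4
```

```bash
python3 -m creep '[{"slide":[0,0,-0.001],"turn":[0,0,0],"claw":0},{"slide":[0,0,0],"turn":[0,0,0],"claw":0},{"slide":[0,0,0],"turn":[0,0,0.03],"claw":0},{"slide":[0,0,0],"turn":[0,0,0.03],"claw":0},{"slide":[0,0,0],"turn":[0,0,0.03],"claw":0}]'
python3 -m creep '[{"slide":[0,0,0],"turn":[0,0,0.06],"claw":0},{"slide":[0,0,0],"turn":[0,0,0.06],"claw":0},{"slide":[0,0,0],"turn":[0,0,0.06],"claw":0},{"slide":[0,0,0],"turn":[0,0,0.06],"claw":0},{"slide":[0,0,0],"turn":[0,0,0.06],"claw":0}]'
python3 -c "
from h import *
o=observe();print(o['moment'],o['joint_pos'])"
```

```text
t: 7.93
ee_pos: [554.1, 30.9, 66.1]
eef_rot: [[0.185, 0.983, 0.001], [0.983, -0.185, 0.0], [0.0, 0.001, -1.0]]
force: [0.8, 0.6, 4.8]
finger_gap: 0.109
finger_force: 51.8
t: 8.35
ee_pos: [554.1, 30.8, 66.1]
eef_rot: [[0.613, 0.79, 0.001], [0.79, -0.613, -0.0], [0.001, 0.001, -1.0]]
force: [1.0, -0.5, 3.8]
finger_gap: 0.11
finger_force: 51.7
[-0.31281297 -0.03517001  0.02027198] [  8.54648453  32.1861011  -18.78699476 109.5093201   15.28045633
  40.6551898  -57.02273719]
```

```bash
python3 -m creep '[{"slide":[0,0,0],"turn":[0,0,0.061],"claw":0},{"slide":[0,0,0],"turn":[0,0,0.061],"claw":0},{"slide":[0,0,0],"turn":[0,0,0.061],"claw":0},{"slide":[0,0,0],"turn":[0,0,0.061],"claw":0},{"slide":[0,0,0],"turn":[0,0,0.061],"claw":0}]'
python3 -m creep '[{"slide":[0,0,0],"turn":[0,0,0.061],"claw":0},{"slide":[0,0,0],"turn":[0,0,0.061],"claw":0},{"slide":[0,0,0],"turn":[0,0,0.061],"claw":0},{"slide":[0,0,0],"turn":[0,0,0.061],"claw":0},{"slide":[0,0,0],"turn":[0,0,0.061],"claw":0},{"slide":[0,0,0],"turn":[0,0,0],"claw":0},{"slide":[0,0,0],"turn":[0,0,0],"claw":0}]'
python3 -c "
from h import *
o=observe();print(o['moment'],o['joint_pos'])"
```

```text
t: 8.77
ee_pos: [554.0, 30.6, 66.1]
eef_rot: [[0.908, 0.418, 0.001], [0.418, -0.908, -0.0], [0.001, 0.001, -1.0]]
force: [0.3, -2.7, 4.6]
finger_gap: 0.113
finger_force: 51.7
t: 9.35
ee_pos: [554.0, 30.9, 66.1]
eef_rot: [[0.999, -0.043, 0.001], [-0.043, -0.999, -0.0], [0.001, 0.0, -1.0]]
force: [-0.4, -1.3, 5.6]
finger_gap: 0.11
finger_force: 51.7
[-0.23776245  0.1257949   0.01735961] [  -2.11833576   30.99567073   -5.34174182  109.88548226    4.38039255
   39.2543514  -102.56171479]
```

```bash
python3 -m creep '[{"slide":[0,0,0],"turn":[0,0,0],"claw":0.5},{"slide":[0,0,0],"turn":[0,0,0],"claw":0.5},{"slide":[0,0,0],"turn":[0,0,0],"claw":0.5},{"slide":[0,0,0],"turn":[0,0,0],"claw":0.5},{"slide":[0,0,-0.03],"turn":[0,0,0],"claw":0.5},{"slide":[0,0,-0.05],"turn":[0,0,0],"claw":0.5},{"slide":[0,0,-0.06],"turn":[0,0,0],"claw":1},{"slide":[0,0,-0.06],"turn":[0,0,0],"claw":1}]'
python3 -m creep '[{"slide":[0,0,-0.06],"turn":[0,0,0],"claw":1},{"slide":[0,0,-0.04],"turn":[0,0,0],"claw":1},{"slide":[-0.03,-0.053,0],"turn":[0,0,0],"claw":1},{"slide":[-0.03,-0.053,0],"turn":[0,0,0],"claw":1},{"slide":[-0.03,-0.053,0],"turn":[0,0,0],"claw":1},{"slide":[-0.03,-0.053,0],"turn":[0,0,0],"claw":1},{"slide":[-0.03,-0.053,0],"turn":[0,0,0],"claw":1},{"slide":[-0.03,-0.053,0],"turn":[0,0,0],"claw":1}]'
python3 -m creep '[{"slide":[-0.03,-0.053,0],"turn":[0,0,0],"claw":1},{"slide":[-0.03,-0.053,0],"turn":[0,0,0],"claw":1},{"slide":[0,0,0],"turn":[0,0,0],"claw":1},{"slide":[0,0,0],"turn":[0,0,0],"claw":1}]'
python3 - <<'E'
from h import *
import pickle
c=cap('wrist');s=cap('side');e=cap('scene')
pickle.dump((c,s,e),open('w3.pkl','wb'))
hs=[cv2.resize(c['color'],(400,300))]
q=proj(s,[554,30,60]).astype(int);a=s['color'][q[1]-40:q[1]+35,q[0]-50:q[0]+50];hs.append(cv2.resize(a,(400,300),interpolation=2))
cv2.imwrite('pics/chk2.png',np.hstack(hs));print(observe()['ee_pos'])
E
```

```text
t: 10.02
ee_pos: [553.1, 30.9, 166.6]
eef_rot: [[0.999, -0.042, -0.001], [-0.042, -0.999, 0.0], [-0.001, -0.0, -1.0]]
force: [0.4, -0.9, 0.5]
finger_gap: 0.764
finger_force: 0.0
t: 10.68
ee_pos: [469.5, 194.7, 215.9]
eef_rot: [[0.999, -0.043, 0.0], [-0.043, -0.999, 0.0], [0.0, -0.0, -1.0]]
force: [1.0, -0.7, 0.2]
finger_gap: 1.003
finger_force: 0.0
t: 11.02
ee_pos: [442.0, 249.0, 215.8]
eef_rot: [[0.999, -0.04, -0.0], [-0.04, -0.999, 0.0], [-0.0, -0.0, -1.0]]
force: [0.1, -0.9, -0.3]
finger_gap: 1.0
finger_force: 0.0
[443.18590116 246.77299724 215.72235826]
```

View pics/chk2.png

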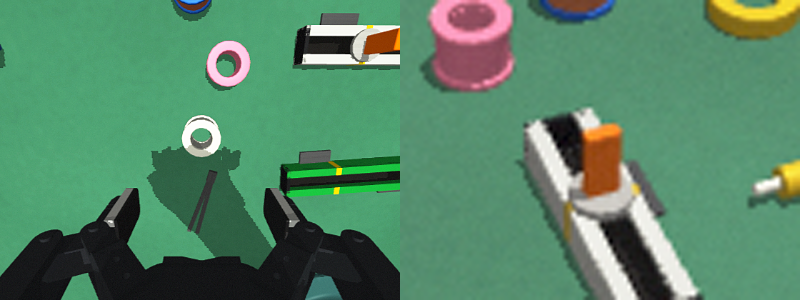

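The post stands seated with its blade across the rail. In the wrist view the white reel is at (202,136), the pink reel at (228,63), and the tweezers' tip at (213,173).

```bash
python3 - <<'E'
from h import *
import pickle
c,s,e=pickle.load(open('w3.pkl','rb'))
hsv=cv2.cvtColor(c['color'],cv2.COLOR_BGR2HSV)
m=cv2.inRange(hsv,(0,0,200),(180,50,255));m[:150]=0;m[230:]=0;m[:,:230]=0;m[:,330:]=0
q=max(cv2.findContours(m,0,2)[0],key=cv2.contourArea)
W=np.array([plane(c,*p[0],44)[:2] for p in cv2.convexHull(q)]).astype(np.float32);print('reel hull',cv2.fitEllipse(W),cv2.minEnclosingCircle(W))
# bore
mm=cv2.bitwise_not(m);cs=[k for k in cv2.findContours(mm,1,2)[0] if 200<cv2.contourArea(k)<3000];
for k in cs:
  W=np.array([plane(c,*p[0],44)[:2] for p in k]).astype(np.float32);print('hole',cv2.minEnclosingCircle(W))
print('pink',plane(c,228*1.4,63*1.4,44),'tw tip',plane(c,213*1.4,172*1.4,5),plane(c,193*1.4,230*1.4,5))
for n,cc in(('side',s),('scene',e)):
  h=cv2.cvtColor(cc['color'],cv2.COLOR_BGR2HSV);m=cv2.inRange(h,(4,140,100),(20,255,255))
  p=proj(cc,[554,31,60]).astype(int);z=np.zeros_like(m);z[p[1]-25:p[1]+25,p[0]-20:p[0]+20]=1;m=m*z
  u,v,w,hh=cv2.boundingRect(m);M=cv2.moments(m,True);print(n,'blade',plane(cc,M['m10']/M['m00'],M['m01']/M['m00'],60),(u,v,w,hh))
  m=cv2.inRange(h,(0,0,180),(180,60,255))
  # reel in this view
  p=proj(cc,[442,250,44]).astype(int);z=np.zeros_like(m);z[p[1]-20:p[1]+20,p[0]-25:p[0]+25]=1
  print(n,'reel px',cv2.boundingRect(m*z),p)
print(observe()['ee_pos'])
E
```

```text
reel hull ((442.3089599609375, 249.55389404296875), (55.28591537475586, 60.54604721069336), 88.64592742919922) ((442.55291748046875, 248.70004272460938), 30.315946578979492)
hole ((442.8871765136719, 249.1853485107422), 31.022878646850586)
pink [537.85320846 211.45521445  44.        ] tw tip [369.02589015 232.53793499   5.        ] [252.82603369 272.43560476   5.        ]
side blade [554.51143648  32.82244002  60.        ] (268, 180, 10, 18)
side reel px (194, 147, 19, 24) [201 152]
scene blade [550.58722676  29.37293244  60.        ] (289, 223, 10, 20)
scene reel px (392, 261, 27, 29) [404 270]
[443.18590116 246.77299724 215.72235826]
```

```bash
python3 -m creep '[{"slide":[-0.0044,-0.0026,0.036],"turn":[0,0,0],"claw":1},{"slide":[0,0,0.036],"turn":[0,0,0],"claw":1},{"slide":[0,0,0.036],"turn":[0,0,0],"claw":1},{"slide":[0,0,0.036],"turn":[0,0,0],"claw":1},{"slide":[0,0,0.036],"turn":[0,0,0],"claw":1},{"slide":[0,0,0.036],"turn":[0,0,0],"claw":1},{"slide":[0,0,0.036],"turn":[0,0,0],"claw":1},{"slide":[0,0,0.036],"turn":[0,0,0],"claw":1}]' 30
python3 -m creep '[{"slide":[0,0,0.036],"turn":[0,0,0],"claw":1},{"slide":[0,0,0.036],"turn":[0,0,0],"claw":1},{"slide":[0,0,0],"turn":[0,0,0],"claw":0.75},{"slide":[0,0,0],"turn":[0,0,0],"claw":0.7},{"slide":[0,0,0],"turn":[0,0,0],"claw":0},{"slide":[0,0,0],"turn":[0,0,0],"claw":0},{"slide":[0,0,0],"turn":[0,0,0],"claw":0},{"slide":[0,0,0],"turn":[0,0,0],"claw":0}]'
```

```text
t: 11.83
ee_pos: [441.2, 248.0, 70.9]
eef_rot: [[0.999, -0.044, 0.0], [-0.044, -0.999, -0.0], [0.0, 0.0, -1.0]]
force: [1.2, -0.0, -0.7]
finger_gap: 1.001
finger_force: 0.0
t: 12.5
ee_pos: [441.2, 249.2, 36.8]
eef_rot: [[0.999, -0.043, 0.001], [-0.043, -0.999, 0.001], [0.001, -0.001, -1.0]]
force: [0.3, -2.6, 8.9]
finger_gap: 0.64
finger_force: 32.4
```

```bash
python3 -m creep '[{"slide":[0,0,-0.02],"turn":[0,0,0],"claw":0},{"slide":[0,0,-0.04],"turn":[0,0,0],"claw":0},{"slide":[0,0,-0.04],"turn":[0,0,0],"claw":0},{"slide":[0,0,-0.04],"turn":[0,0,0],"claw":0},{"slide":[0,0,-0.04],"turn":[0,0,0],"claw":0},{"slide":[0,0,-0.05],"turn":[0,0,0],"claw":0},{"slide":[0.0153,0.0266,0],"turn":[0,0,0],"claw":0},{"slide":[0.0306,0.0533,0],"turn":[0,0,0],"claw":0}]'
python3 -m creep '[{"slide":[0.0306,0.0533,0],"turn":[0,0,0],"claw":0},{"slide":[0.0306,0.0533,0],"turn":[0,0,0],"claw":0},{"slide":[0.0306,0.0533,0],"turn":[0,0,0],"claw":0},{"slide":[0.0306,0.0533,0],"turn":[0,0,0],"claw":0},{"slide":[0.0306,0.0533,0],"turn":[0,0,0],"claw":0},{"slide":[0.0306,0.0533,0],"turn":[0,0,0],"claw":0},{"slide":[0.0153,0.0266,0],"turn":[0,0,0],"claw":0},{"slide":[0,0,0],"turn":[0,0,0],"claw":0}]'
python3 -m creep '[{"slide":[0,0,0],"turn":[0,0,0],"claw":0},{"slide":[0,0,0],"turn":[0,0,0],"claw":0},{"slide":[0,0,0],"turn":[0,0,0],"claw":0}]'
python3 - <<'E'
from h import *
import pickle
c=cap('wrist');s=cap('side');e=cap('scene')
pickle.dump((c,s,e),open('w4.pkl','wb'))
hs=[]
for cc,f in((s,1),(e,1)):
    q=proj(cc,[554,30,110]).astype(int);a=cc['color'][q[1]-50:q[1]+55,q[0]-70:q[0]+70];hs.append(cv2.resize(a,(400,300),interpolation=2))
hs=np.hstack(hs+[]);w=cv2.resize(c['color'][100:310,80:480],(571,300));cv2.imwrite('pics/chk3.png',np.vstack([hs,np.pad(w,((0,0),(0,229),(0,0)))]));print(observe()['ee_pos'])
E
```

```text
t: 13.17
ee_pos: [461.3, 211.0, 153.3]
eef_rot: [[0.999, -0.037, 0.003], [-0.037, -0.999, 0.003], [0.003, -0.003, -1.0]]
force: [1.3, 0.8, -3.8]
finger_gap: 0.634
finger_force: 32.5
t: 13.83
ee_pos: [554.9, 27.2, 151.5]
eef_rot: [[0.999, -0.047, 0.001], [-0.047, -0.999, -0.001], [0.001, 0.001, -1.0]]
force: [-1.0, -0.3, -2.2]
finger_gap: 0.64
finger_force: 32.5
t: 14.08
ee_pos: [553.4, 32.1, 151.1]
eef_rot: [[0.999, -0.041, -0.0], [-0.041, -0.999, 0.0], [-0.0, -0.0, -1.0]]
force: [-0.6, -0.2, -1.2]
finger_gap: 0.638
finger_force: 32.5
[553.53364744  31.77809017 150.95558602]
```

View pics/chk3.png

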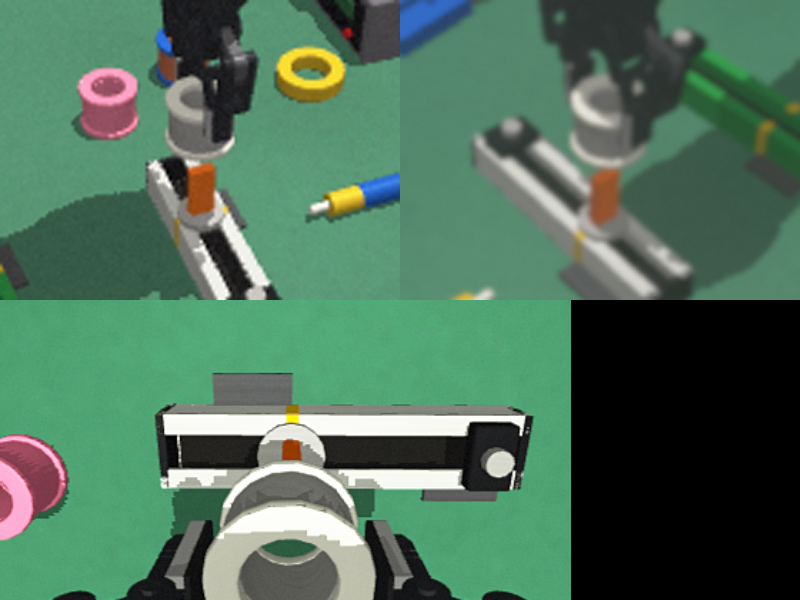

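The reel is held upright above the post; next I check its axis against the post's axis in the same wrist picture.

```bash
python3 - <<'E'
from h import *
import pickle
c,s,e=pickle.load(open('w4.pkl','rb'))
f=lambda X,Y:(80+X/1.4275,100+(Y-300)/1.4286)
for n,X,Y,z in(('L',203,575,158),('R',376,575,158),('bore L',237,580,158),('bore R',340,580,158),('collarL',258,450,36),('collarR',325,450,36),('collar far',291,424,36),('collar L lower',0,0,36)):
    print(n,np.round(plane(c,*f(X,Y),z),1))
hsv=cv2.cvtColor(c['color'],cv2.COLOR_BGR2HSV)
m=cv2.inRange(hsv,(0,0,215),(180,40,255));print([ (v,np.where(m[v,200:360])[0][[0,-1]]+200) for v in range(240,330,8) if m[v,200:360].any()])
col=m[:,283];print(np.where(np.diff(col.astype(int)))[0])
for v in np.where(np.diff(col.astype(int)))[0]: print(v,np.round(plane(c,283,v+.5,158)[:2],1),np.round(plane(c,283,v+.5,36)[:2],1))
print(c['eye'])
# other views: bore/reel vs blade
for n,cc in(('side',s),('scene',e)):
  print(n,'reel bottom axis',proj(cc,[554,30.9,114]),'blade top axis',proj(cc,[554,30.9,84]))
E
```

```text
L [556.1  59.  158. ]
R [553.8   4.9 158. ]
bore L [553.8  48.5 158. ]
bore R [552.5  16.2 158. ]
collarL [557.8  49.9  36. ]
collarR [556.2  11.   36. ]
collar far [572.5  30.1  36. ]
collar L lower [766.9 148.8  36. ]
[(240, array([238, 326])), (248, array([259, 306])), (256, array([244, 320])), (264, array([234, 329]))]
[186 196 214 219 243 260]
186 [603.6  29.9] [572.8  30.8]
196 [599.5  30.1] [564.4  31.1]
214 [591.9  30.4] [548.7  31.8]
219 [589.7  30.5] [544.3  31.9]
243 [578.9  30.9] [522.2  32.8]
260 [570.9  31.2] [505.8  33.5]
[633.03414415  29.09501654 274.46564636]
side reel bottom axis [273.51708254 171.90831562] blade top axis [273.29040946 181.64273084]
scene reel bottom axis [293.21910999 214.75433008] blade top axis [292.83184189 225.08490433]
```

```bash
python3 -m creep '[{"slide":[0,0.0024,0.01],"turn":[0,0,0],"claw":0},{"slide":[0,0,0.016],"turn":[0,0,0],"claw":0},{"slide":[0,0,0.016],"turn":[0,0,0],"claw":0},{"slide":[0,0,0.014],"turn":[0,0,0],"claw":0},{"slide":[0,0,0.01],"turn":[0,0,0],"claw":0},{"slide":[0,0,0.01],"turn":[0,0,0],"claw":0},{"slide":[0,0,0.01],"turn":[0,0,0],"claw":0},{"slide":[0,0,0],"turn":[0,0,0],"claw":0}]'
```

```text
t: 14.9
ee_pos: [553.3, 29.8, 106.7]
eef_rot: [[0.999, -0.042, -0.001], [-0.042, -0.999, 0.0], [-0.001, 0.0, -1.0]]
force: [-1.0, -0.5, -2.3]
finger_gap: 0.639
finger_force: 32.5
```

```bash
python3 -m creep '[{"slide":[0,0,0.01],"turn":[0,0,0],"claw":0},{"slide":[0,0,0.012],"turn":[0,0,0],"claw":0},{"slide":[0,0,0.012],"turn":[0,0,0],"claw":0},{"slide":[0,0,0.012],"turn":[0,0,0],"claw":0},{"slide":[0,0,0.01],"turn":[0,0,0],"claw":0},{"slide":[0,0,0.006],"turn":[0,0,0],"claw":0},{"slide":[0,0,0],"turn":[0,0,0],"claw":0},{"slide":[0,0,0],"turn":[0,0,0],"claw":0}]'
python3 -m creep '[{"slide":[0,0,0.001],"turn":[0,0,0],"claw":0},{"slide":[0,0,0.001],"turn":[0,0,0],"claw":0},{"slide":[0,0,0],"turn":[0,0,0],"claw":0}]'
```

```text
t: 15.57
ee_pos: [553.7, 29.8, 76.7]
eef_rot: [[0.999, -0.043, -0.0], [-0.043, -0.999, 0.0], [-0.0, -0.0, -1.0]]
force: [-0.6, -0.0, -1.6]
finger_gap: 0.639
finger_force: 32.5
t: 15.82
ee_pos: [553.8, 29.8, 75.9]
eef_rot: [[0.999, -0.042, 0.0], [-0.042, -0.999, 0.0], [0.0, -0.0, -1.0]]
force: [0.0, -0.2, -1.6]
finger_gap: 0.638
finger_force: 32.5
```

```bash
python3 -m creep '[{"slide":[0,0,0.001],"turn":[0,0,0],"claw":0},{"slide":[0,0,0.001],"turn":[0,0,0],"claw":0},{"slide":[0,0,0.001],"turn":[0,0,0],"claw":0},{"slide":[0,0,0.001],"turn":[0,0,0],"claw":0},{"slide":[0,0,0],"turn":[0,0,0],"claw":0},{"slide":[0,0,0],"turn":[0,0,0],"claw":0}]'
python3 -m creep '[{"slide":[0,0,0.001],"turn":[0,0,0],"claw":0},{"slide":[0,0,0.001],"turn":[0,0,0],"claw":0},{"slide":[0,0,0],"turn":[0,0,0],"claw":0},{"slide":[0,0,0],"turn":[0,0,0],"claw":0}]'
```

```text
t: 16.32
ee_pos: [553.7, 29.8, 73.7]
eef_rot: [[0.999, -0.042, -0.0], [-0.042, -0.999, 0.0], [-0.0, -0.0, -1.0]]
force: [-0.3, -0.6, -1.5]
finger_gap: 0.639
finger_force: 32.5
t: 16.65
ee_pos: [553.8, 29.8, 72.9]
eef_rot: [[0.999, -0.042, 0.0], [-0.042, -0.999, 0.0], [0.0, -0.0, -1.0]]
force: [-0.5, -0.3, 0.3]
finger_gap: 0.637
finger_force: 32.6
```

```bash
python3 -m creep '[{"slide":[0,0,0.001],"turn":[0,0,0],"claw":0},{"slide":[0,0,0],"turn":[0,0,0],"claw":0},{"slide":[0,0,0],"turn":[0,0,0],"claw":0}]'
python3 -m creep '[{"slide":[0,0,0],"turn":[0,0,0],"claw":0.7},{"slide":[0,0,0],"turn":[0,0,0],"claw":0.8},{"slide":[0,0,0],"turn":[0,0,0],"claw":1},{"slide":[0,0,0],"turn":[0,0,0],"claw":1},{"slide":[0,0,0],"turn":[0,0,0],"claw":1},{"slide":[0,0,0],"turn":[0,0,0],"claw":1},{"slide":[0,0,0],"turn":[0,0,0],"claw":1}]'
python3 -m creep '[{"slide":[0,0,-0.02],"turn":[0,0,0],"claw":1},{"slide":[0,0,-0.04],"turn":[0,0,0],"claw":1},{"slide":[0,0,-0.06],"turn":[0,0,0],"claw":1},{"slide":[0,0,-0.06],"turn":[0,0,0],"claw":1},{"slide":[0,0,-0.06],"turn":[0,0,0],"claw":1},{"slide":[0,0,0],"turn":[0,0,0],"claw":1},{"slide":[0,0,0],"turn":[0,0,0],"claw":1}]'
python3 - <<'E'
from h import *
c=cap('wrist');s=cap('side');hs=[cv2.resize(c['color'],(400,300))]
q=proj(s,[554,30,60]).astype(int);a=s['color'][q[1]-50:q[1]+40,q[0]-60:q[0]+60];hs.append(cv2.resize(a,(400,300),interpolation=2))
cv2.imwrite('pics/fin.png',np.hstack(hs))
E
```

```text
t: 16.9
ee_pos: [553.9, 29.8, 72.7]
eef_rot: [[0.999, -0.043, 0.0], [-0.043, -0.999, 0.0], [0.0, -0.0, -1.0]]
force: [-2.9, -0.3, 7.6]
finger_gap: 0.638
finger_force: 32.9
t: 17.48
ee_pos: [553.7, 29.8, 72.3]
eef_rot: [[0.999, -0.042, -0.0], [-0.042, -0.999, 0.0], [-0.0, -0.0, -1.0]]
force: [0.4, 0.4, 0.1]
finger_gap: 1.002
finger_force: 0.0
t: 18.07
ee_pos: [554.5, 29.8, 194.5]
eef_rot: [[0.999, -0.043, 0.004], [-0.043, -0.999, 0.0], [0.004, -0.0, -1.0]]
force: [-0.3, 0.7, -0.5]
finger_gap: 1.002
finger_force: 0.0
```

View pics/fin.png

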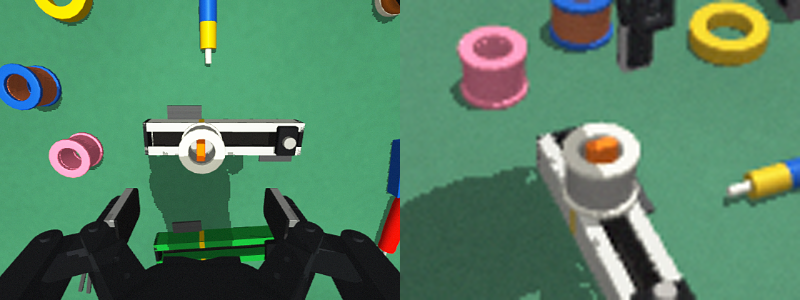

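The reel sits upright on the collar at (202,148), with the blade across the rail and slightly proud of it. The gripper is clear of everything.

```bash
python3 -c "
from workcell import *
print(sign_off())"
```

```text
the job is handed in; nothing more can be done
None
```

The post is locked crosswise in the aluminium rail at the yellow mark, the white reel was lowered gently onto its collar and released, nothing else was moved, and the job was handed in after about 18 s of the 64 s allowed; no verdict was returned.

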